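# Show the sole of a shoe fresh from the toe conditioner

### The arm

A 7-joint arm with a two-finger parallel gripper is mounted at the origin on the work surface. World frame = base frame: x ahead of the robot, y to its left, z up, the work surface at z = 0. Lengths are in mm, angles in degrees, forces in N, time in s.
With the tool pointing down it reaches from about 425 to 925 mm from the base axis. Payload 6.8 kg.
Tool frame: the origin (TCP) lies midway between the tips of the shut fingers; the grasp point (between the pads) lies 19 mm behind it (grip_point_offset is the z of the grasp point in the tool frame, in mm); z points along the fingers, y is the line along which they close (so a half turn about z gives the same grasp; the last joint's range is limited). The gripper opens to 88 mm and grips with 3 to 60 N. Pads are 20 mm wide; open, the fingers measure 115 mm over their backs; the gripper's body (75 mm by 178 mm) begins 61 mm behind the grasp point.
Start: joints at [-72.771, 27.33, 1.283, 89.118, -0.659, 63.558, -4.761], TCP at [268.316, 619.398, 222.664] pointing down, gripper open.
Joint ranges: [-169.35, 169.35], [-19.33, 120.38], [-80.79, 83.38], [13.8, 139.57], [-78.32, 258.32], [9.67, 109.79], [-169.56, 169.56]. Speed limits (degrees/s): [136.94, 136.94, 180, 180, 180, 180, 180].

### API

Orientations are given as [roll, pitch, yaw] about the fixed x, y, z axes, in that order (R = Rz(yaw) Ry(pitch) Rx(roll)).
In Python, from station import observe, get_image, sign_off, grip_point_offset gives the robot as it stands.
- The arm moves only by the tool play_rows, never from a script. Its argument "series" is a list of rows, each a list of 3 entries, a list of its own where there are three numbers: the turn, a rotation vector about the tool's x, y, z in degrees, then the shift along the tool's x, y, z in m, then the closure, from -1 (fully open) to 1 (shut). A call has exactly 8 rows; each row is the pose to reach, as a shift and turn from the pose commanded when the call began, along the tool's axes at that moment; what a row does not reach only later rows make up. A row lasts 1/10 s, in which the tool goes at most 50 mm and 8.59 degrees, less where a joint would pass 70% of its speed; a pose out of reach is approached as far as the arm can. A call with a gripper value outside its range is refused whole. The fingers move at their own pace and stop on an object; "squeeze" is the grip in N (left out, the last holds). Time passes only in rows, so rows that repeat a pose let the fingers close, or fill a call up. It gives the time, the measured TCP pose, the force, the opening and the grip force at its end, in the units of the state.
- observe(): the state, without advancing time (a new reading comes with each control period).
- get_image(name): name is "scene" or "side" or "wrist"; returns a dict with "pixels" (384x512x3 uint8, blue, green, red), "vertical_fov" (degrees; the focal length in pixels is half the picture's height over the tangent of half this angle, whatever the lens; pixels are square), "cx", "cy" (the principal point, pixels), "dist_coeffs" ([k1, k2, p1, p2, k3] as OpenCV has them; the pictures are not rectified), "R" (3x3) and "t" (3): a world point X has camera coordinates R X + t; the wrist camera has in their place "hand_eye" (4x4, takes a point from camera to tool coordinates, whose origin is the TCP and whose axes are the flange's). Camera axes: x right, y down, z forward; pixel columns grow to the right and rows downward; lengths in mm; the calibration is good to about 2 mm. A picture is of the moment at which its call begins: read the wrist's pose just before it. There is no depth.
- sign_off(): hands the job in; it is judged then, once.
The state is a dict: "clock": time; "qpos": joint angles; "joint_velocities": joint speeds; "joint_torque": joint torques, N m; "tool_pos": TCP position; "eef_rot": TCP orientation; "force": force on the tool from outside, world axes, zero at the start; "wrist_torque": the same for the moment, N m; "opening": finger opening in mm; "gripper_force": force on a finger pad.
Only numpy, scipy, OpenCV 4.12 (cv2) and the standard library are available. Lean on these libraries where they do the work, as an engineer would, in place of code of your own. Each camera call takes 0.05 s, during which the arm holds its last target. There are 200 camera calls.

### The job

Take the lasted shoe (the low one, not the ankle boot beside it) out of the toe conditioner: hold it by the bare wooden last, because the damp leather takes finger marks, and draw it straight back from under the hood without jamming it. Then hold it up where I, sitting across the bench from you, can see the sole: toe up, tipped back some 45 to 60 degrees, sole turned towards me, every part of it at least 10 cm above the bench and touching nothing but your fingers. Finish while still holding it there, still, and leave everything else where it is.

Things in the scene. Friction and masses are not known exactly. Their poses are not given: they have to be found in the camera images.
- shoe: Brown heeled court shoe on its wooden last, 250 mm long, 84 wide, about 0.4 kg. Origin on the ground under the last's grip; x to the toe (+180 mm; back of heel -70), z up, upright at the start. Stands on the conditioner's shelf, its toe end 75 to 92 mm deep in one of the two mouths (boot in the other). Centre of mass near x +30, z 68 mm. The closed front (x +86 to +180) is up to 66 mm high.
- shoe_grip (a point): where to grip, 105 mm above the shoe's origin, in the bare wood that stands up out of the shoe: a flat-sided block 30 mm wide (y), x -54 to +34 mm, flat top at z 124 mm; leather reaches z 72 beside it and the wood flares below z 88; in front it slopes to x +86, z 66. Take it from above, fingers closing along the shoe's y; 40 N holds it
- shoe_toe (a point): tip of the shoe's toe, at x +180 mm, z +12 mm of the shoe
- shoe_heel (a point): lower back edge of the shoe's heel, at x -66 mm, z 0 of the shoe
- shoe_upper: the damp leather of the shoe, fixed to it and with the same origin and axes; not to be touched by the fingers
- conditioner: Two-station toe conditioner, grey steel cabinet fixed on the bench, 300 mm wide (y), x 0 to +200 mm, 230 high (fittings to 270). Origin on the bench under the middle of its front face, front to -x. Shelf top z 20 mm, out to x -180. Mouths centred at y +75 and -75, 106 wide, z 20 to 104, 140 deep, roofed; hood out to x -15 at z 104 to 110. Toes go in along +x: the way out is -x.
- boot: Ankle boot on its last, dark brown, 252 mm long, 88 mm wide, its leather shaft 134 mm high with only a little wood showing at the top (to 148 mm); origin and axes as the shoe's; stands in the other mouth, 150 mm beside the shoe, and stays there
- hammer: shoemaker's hammer lying on the bench, 240 mm long, 105 mm over the head, origin near its middle, head at +x; bystander
- phone: telephone lying flat, 148 x 72 x 9 mm, origin at its middle; bystander
- scissors: scissors with blue handles lying flat, 180 mm long, 12 mm high, origin at the pivot; bystander
- jar: closed amber glass jar, 62 mm across, 92 mm high, origin under its centre; bystander
- bottle: clear water bottle, 64 mm across, 215 mm high, origin under its centre; bystander
- tack_tin: round open steel tin of tacks, 76 mm across, 24 mm high, origin under its centre; bystander
- pincers: lasting pincers lying flat, 180 mm long, 26 mm high, origin at the pivot; bystander
- mat: thin green cutting mat, 420 x 300 mm, fixed flat on the left of the bench, always in the same place; origin at its middle; its axes are the room's: x points from the robot straight across the bench to the person opposite, y to the robot's left. The sole is to face along its +x, as if the toe pointed to that person and was then tipped up

How it is judged (in metres and radians):
On the way:
1. the shoe, held in the fingers, has been drawn out until its toe is clear of the mouth (x of shoe_toe in the frame of conditioner below -0.005 m and contact force between the fingers and shoe above 2 N), for 0.1 s.
At the end, for the whole second after the job is handed in: Shoe in the fingers, at rest, touching nothing else; heel over 100 mm and toe over 200 mm above the bench; toe raised 37 degrees or more; sole to the far side: the shoe's y axis along the mat's y within 29 degrees and the same way (mat to its left or conditioner to its right); boot within 20 mm (contact force between the fingers and shoe above 2 N and height (world z) of shoe_heel above 0.1 m and height (world z) of shoe_toe above 0.2 m and angle between shoe's own x axis and vertical below 0.92 rad and angle between the y axis of shoe and the y axis of mat, either way round below 0.5 rad and (y of mat in the frame of shoe above 0.05 m or y of conditioner in the frame of shoe below -0.05 m) and linear speed of shoe below 0.03 m/s and angular speed of shoe below 0.15 rad/s and contact force between shoe and conditioner below 0.2 N and contact force between shoe and boot below 0.2 N and contact force between shoe and bottle below 0.2 N and contact force between shoe and jar below 0.2 N and distance of boot from where it was at the start of the episode below 0.02 m); the arm keeps its last pose, push and grip.
It fails at once if the damp leather is squeezed or pressed by the fingers (over 6 N) (contact force between the fingers and shoe_upper above 6 N).
It fails at once if the shoe is jammed against the conditioner (over 40 N) (contact force between shoe and conditioner above 40 N).
It fails at once if the boot is pushed about (over 20 mm) (distance of boot from where it was at the start of the episode above 0.02 m).
It fails at once if something else on the bench is pushed about (over 30 mm) (distance of any of hammer, phone, scissors, jar, bottle, tack_tin, pincers from where it was at the start of the episode above 0.03 m).
It also fails if it takes over 48 s, if anything falls off the work surface, if the arm or the gripper's body presses on something with over 40 N, if the wrist force passes 120 N, or if a joint passes its speed limit or range.

## Working session

There is one attempt and no reset: what is moved stays moved. The work goes in short steps, Python scripts to look and compute and a tool call to move; the robot and the scene stay as the last step left them, time stands still between calls to the robot, and variables do not carry over. Pictures are saved under pics/ and viewed, at most 10 in all, crops included, and the job is handed in when it is done.

Besides the shell and the picture viewer there is one more tool, called after "Emit:" by a JSON object that holds its "method" and its "body". play_rows: Moves the arm, as the interface text tells. Its arguments: {"type":"object","properties":{"series":{"type":"array","items":{"type":"array"}},"squeeze":{"type":"number"}},"required":["series"]}

```bash
mkdir -p pics; python3 - <<'E'
from station import *
import cv2,pickle
s=observe();print(s, grip_point_offset)
for n in("scene","side"):
    d=get_image(n);cv2.imwrite(f"pics/{n}0.png",d["pixels"]);pickle.dump(d,open(n+".pkl","wb"))
    print(n,d["vertical_fov"],d["cx"],d["cy"],d["dist_coeffs"],d["R"],d["t"])
E
```

```text
{'clock': 0.0, 'qpos': array([-72.7725021 ,  27.3761388 ,   1.27945896,  89.17760125,
        -0.65757187,  63.55834885,  -4.76194469]), 'joint_velocities': array([ 0.04325375,  0.03247243,  0.02754553, -0.05503087, -0.08846022,
        0.0331773 , -0.08182726]), 'joint_torque': array([ 8.55145227e-04, -5.82847846e+01,  1.53546833e+00, -2.72604400e+01,
       -5.41819318e-02,  1.69392047e-02,  1.36839712e-04]), 'tool_pos': array([268.07909728, 618.82353125, 221.682784  ]), 'eef_rot': array([-1.79895619e+02,  8.74722677e-03,  1.56580463e+02]), 'force': array([-0.02563299,  0.26643015,  0.51672333]), 'wrist_torque': array([-0.0072678 , -0.02392982,  0.05887498]), 'gripper_force': 0.0, 'opening': 87.81060777245023} -18.700000000000003
scene 53.02765918769341 252.61156224763135 193.6854034461859 [0.02284246 0.         0.         0.         0.        ] [[ 0.21450046  0.97656467  0.01763497]
 [ 0.57445335 -0.11153409 -0.81090289]
 [-0.78993222  0.18406951 -0.58491496]] [-173.22029213 -238.96834125 1438.91060957]
side 51.21076513188862 257.03564879178936 196.53144250653736 [0.03033161 0.         0.         0.         0.        ] [[ 0.74159737  0.67076501  0.01037571]
 [ 0.50749009 -0.55083132 -0.66259993]
 [-0.43873358  0.49664793 -0.74890165]] [-468.32376052 -193.96040247 1449.45427627]
```

View pics/scene0.png

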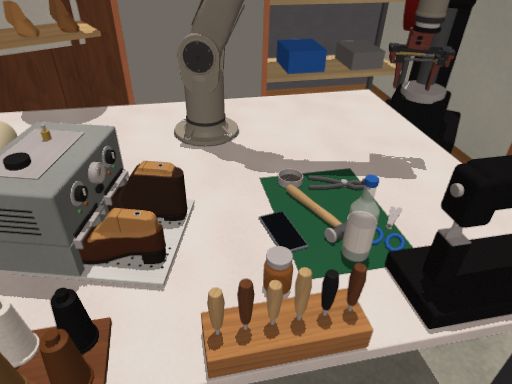

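View pics/side0.png

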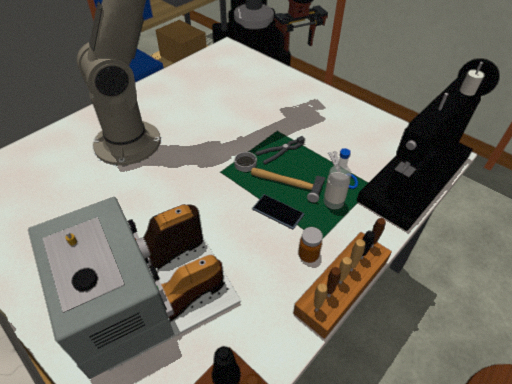

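The scene camera looks back towards the robot. The conditioner is on the robot's right with its mouths facing +y. The shoe is the one nearer the person: its block is at about (135,215) in scene and (205,270) in side. The boot is at about (160,170) in scene.

```bash
python3 - <<'E'
import cv2
a=cv2.imread("pics/scene0.png")[115:285,0:210];b=cv2.imread("pics/side0.png")[190:385,20:250]
cv2.imwrite("pics/sc1.png",cv2.resize(a,None,fx=3.5,fy=3.5,interpolation=cv2.INTER_CUBIC))
cv2.imwrite("pics/sd1.png",cv2.resize(b,None,fx=3,fy=3,interpolation=cv2.INTER_CUBIC))
E
```

```text
(no output)
```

View pics/sc1.png

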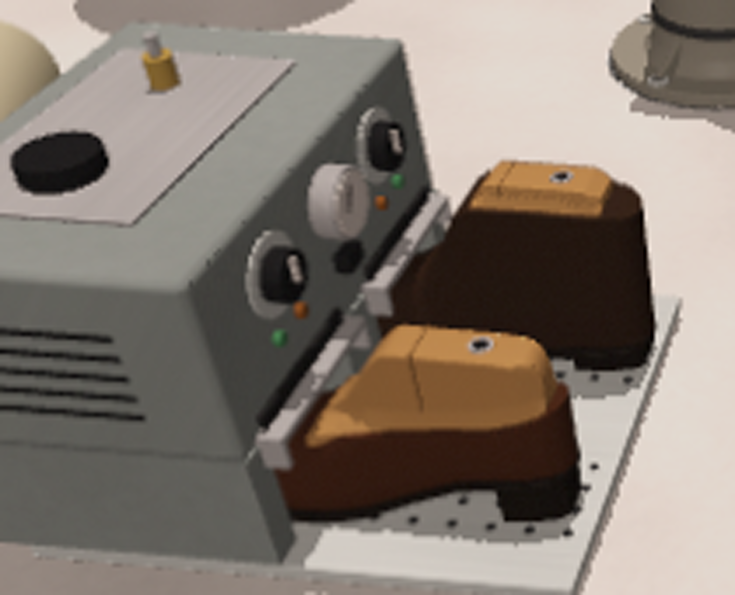

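View pics/sd1.png

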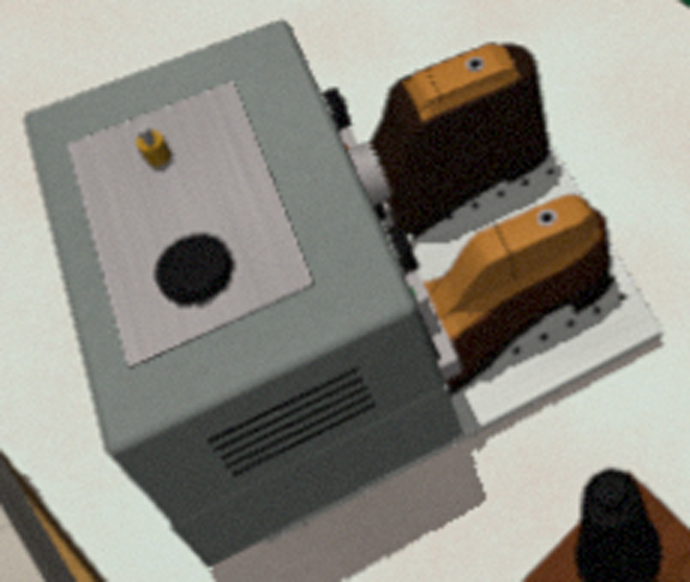

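The crops show these points:
- **Block top:** runs from about (395,328) to (545,340) in the scene crop, with a screw at (481,344). In the side crop the screw is at (546,217).
- **Shelf outer corners:** (577,592) and (681,299) in the scene crop, and (661,338) in the side crop.
- **Cabinet top corners:** visible in both crops.

Next I fit the poses.

```bash
cat > h.py <<'E'
import numpy as np,cv2,pickle
from scipy.optimize import least_squares
from scipy.spatial.transform import Rotation as Ro
D={n:pickle.load(open(n+".pkl","rb")) for n in("scene","side")}
def K(d): f=192/np.tan(np.radians(d["vertical_fov"]/2));return np.array([[f,0,d["cx"]],[0,f,d["cy"]],[0,0,1.]])
def proj(n,X):
    d=D[n];return cv2.projectPoints(np.atleast_2d(X).astype(float),cv2.Rodrigues(np.array(d["R"]))[0],np.array(d["t"],float),K(d),np.array(d["dist_coeffs"]))[0][:,0]
def c2p(n,p):
    p=np.array(p,float);return (p+.5)/3.5-.5+[0,115] if n=="scene" else (p+.5)/3-.5+[20,190]
def tri(a,b): return least_squares(lambda X:np.r_[proj("scene",X)[0]-a,proj("side",X)[0]-b],[600,-250,100])
def T(p,L,z0=0):
    L=np.atleast_2d(L);c,s=np.cos(p[2]),np.sin(p[2]);return np.c_[p[0]+c*L[:,0]-s*L[:,1],p[1]+s*L[:,0]+c*L[:,1],L[:,2]+z0]
E
python3 - <<'E'
from h import *
obs=[("scene",(577,592),(-180,150,20)),("scene",(681,299),(-180,-150,20)),("side",(661,338),(-180,150,20)),
("scene",(400,40),(0,-150,230)),("scene",(188,290),(0,150,230)),("side",(412,305),(0,150,230)),("side",(286,21),(0,-150,230)),("side",(26,114),(200,-150,230)),("side",(110,450),(200,150,230)),("side",(210,567),(200,150,0))]
f=lambda p:np.concatenate([proj(n,T(p,L))[0]-c2p(n,q) for n,q,L in obs])
r=least_squares(f,[600,-350,-1.6],loss="soft_l1");print(r.x,np.degrees(r.x[2]));print(f(r.x).reshape(-1,2).round(1))
for nm,a,b in[("screw",(481,344),(546,217)),("seam",(419,328),(500,228)),("bootscrew",(561,177),(475,64))]:
    t=tri(c2p("scene",a),c2p("side",b));d=t.x[:2]-r.x[:2];c,s=np.cos(r.x[2]),np.sin(r.x[2])
    print(nm,t.x.round(1),t.fun.round(1),"cond",c*d[0]+s*d[1],-s*d[0]+c*d[1])
E
```

```text
[ 538.55353039 -301.84033351   -1.88834166] -108.19400712237432
[[-1.3 -0.7]
 [ 0.7 -1.3]
 [ 1.1 -1.9]
 [ 2.4 -1.7]
 [-1.2 -1.3]
 [ 2.8  0.7]
 [ 0.7 -2.2]
 [-1.2 -0.9]
 [-1.6  1.9]
 [ 2.3  3.3]]
screw [ 645.4 -213.8  143. ] [ 0.2 -0.3 -0.   0.4] cond -117.01177274152181 73.96274105832066
seam [ 631.1 -248.2  150.4] [ 0.5 -0.6 -0.1  0.9] cond -79.86632349223748 71.18835257327765
bootscrew [ 501.9 -160.5  167.4] [ 0.3 -0.4 -0.1  0.5] cond -122.83049887155852 -78.98825819123114
```

```bash
cat >> h.py <<'E'
def rel(s,pos,R):
    R0=Ro.from_euler("xyz",s["eef_rot"],degrees=True)
    return (R0.inv()*R).as_rotvec(degrees=True).round(2),(R0.inv().apply(np.array(pos)-s["tool_pos"])/1000).round(4)
E
python3 - <<'E'
from h import *
from station import *
s=observe()
for p in([268,619,350],[640,-210,340]): print(rel(s,p,Ro.from_euler("xyz",[180,0,71.8],degrees=True)))
h=get_image("wrist");print(h["hand_eye"],h["vertical_fov"])
for q in [("bottle",(359,262)),("jar",(278,290))]:pass
E
```

```text
(array([-7.000e-02,  7.000e-02,  8.478e+01]), array([ 1.000e-04, -2.000e-04, -1.282e-01]))
(array([-7.000e-02,  7.000e-02,  8.478e+01]), array([-0.6707, -0.613 , -0.1171]))
[[ 3.48227098e-04 -9.69465160e-01 -2.45228838e-01  6.66363040e+01]
 [ 9.99999838e-01  4.47797087e-04 -3.50271336e-04 -2.73212648e-01]
 [ 4.49388616e-04 -2.45228676e-01  9.69465159e-01 -1.62245982e+02]
 [ 0.00000000e+00  0.00000000e+00  0.00000000e+00  1.00000000e+00]] 59.887143573135845
```

Emit:
{"method": "play_rows", "body": {"series": [[[0, 0, 10], [0, 0, -0.05], -1], [[0, 0, 18], [0, 0, -0.1], -1], [[0, 0, 26], [-0.03, -0.03, -0.13], -1], [[0, 0, 34], [-0.067, -0.062, -0.13], -1], [[0, 0, 42], [-0.1, -0.093, -0.13], -1], [[0, 0, 50], [-0.134, -0.124, -0.13], -1], [[0, 0, 58], [-0.168, -0.155, -0.13], -1], [[0, 0, 66], [-0.202, -0.186, -0.13], -1]]}}

```text
clock: 0.95
tool_pos: [380.1, 366.4, 352.5]
eef_rot: [-180.0, -0.0, 90.3]
force: [0.5, 0.2, -0.2]
opening: 87.7
gripper_force: 0.0
```

```bash
python3 - <<'E'
from h import *
from station import *
s=observe();print(s["tool_pos"],s["eef_rot"],s["qpos"].round(1))
print(rel(s,[640,-210,340],Ro.from_euler("xyz",[180,0,71.8],degrees=True)))
E
```

```text
[380.10018871 366.4433591  352.49420786] [-1.79984246e+02 -3.45563944e-04  9.02513886e+01] [-67.1   7.2  18.4 100.1  -2.4  73.1 -47.9]
(array([-0.02,  0.  , 18.45]), array([-0.5776,  0.2574,  0.0124]))
```

Emit:
{"method": "play_rows", "body": {"series": [[[0, 0, 3], [-0.044, 0.02, 0], -1], [[0, 0, 6], [-0.088, 0.04, 0], -1], [[0, 0, 9], [-0.132, 0.06, 0], -1], [[0, 0, 12], [-0.176, 0.08, 0], -1], [[0, 0, 15], [-0.22, 0.1, 0], -1], [[0, 0, 18], [-0.264, 0.12, 0], -1], [[0, 0, 18], [-0.308, 0.14, 0], -1], [[0, 0, 18], [-0.352, 0.16, 0], -1]]}}

```text
clock: 1.75
tool_pos: [543.6, 16.3, 352.7]
eef_rot: [180.0, -0.0, 72.6]
force: [1.3, 0.3, -0.4]
opening: 87.9
gripper_force: 0.0
```

```bash
python3 - <<'E'
from h import *
from station import *
s=observe();print(s["tool_pos"],s["eef_rot"],s["qpos"].round(1))
print(rel(s,[640,-210,340],Ro.from_euler("xyz",[180,0,71.8],degrees=True)))
E
```

```text
[543.55219536  16.28454801 352.72694206] [ 1.79998475e+02 -3.33265951e-02  7.26003932e+01] [-40.7   9.7  37.9  99.1  -6.3  73.3 -18.8]
(array([ 0.  , -0.03,  0.8 ]), array([-0.1871,  0.1597,  0.0126]))
```

Emit:
{"method": "play_rows", "body": {"series": [[[0, 0, 0.5], [-0.035, 0.03, 0], -1], [[0, 0, 0.8], [-0.07, 0.06, 0], -1], [[0, 0, 0.8], [-0.105, 0.09, 0.01], -1], [[0, 0, 0.8], [-0.14, 0.12, 0.01], -1], [[0, 0, 0.8], [-0.17, 0.145, 0.01], -1], [[0, 0, 0.8], [-0.185, 0.16, 0.01], -1], [[0, 0, 0.8], [-0.187, 0.16, 0.01], -1], [[0, 0, 0.8], [-0.187, 0.16, 0.01], -1]]}}

```text
clock: 2.55
tool_pos: [639.5, -208.3, 342.1]
eef_rot: [-179.9, 0.0, 71.7]
force: [-0.1, 0.8, 0.1]
opening: 88.1
gripper_force: 0.0
```

```bash
python3 - <<'E'
from h import *
from station import *
s=observe();print(s["tool_pos"],s["eef_rot"],s["qpos"].round(1))
d=get_image("wrist");d["s"]=s;pickle.dump(d,open("wrist.pkl","wb"))
cv2.imwrite("pics/w1.png",cv2.resize(d["pixels"],None,fx=1.5,fy=1.5,interpolation=cv2.INTER_CUBIC))
E
```

```text
[ 639.5222126  -208.34856906  342.1288328 ] [-1.79938491e+02  2.44540345e-03  7.17254465e+01] [-14.8  26.7  41.5  82.5 -17.7  77.5   9.2]
```

View pics/w1.png

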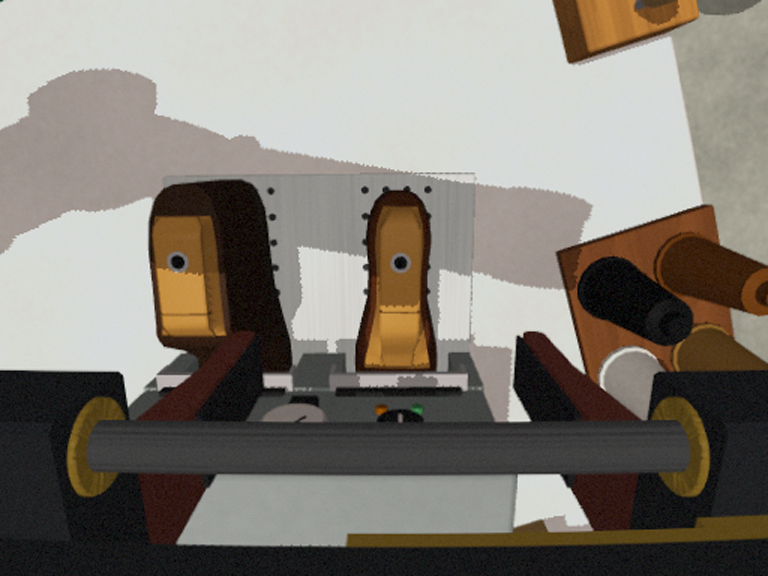

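The wrist view shows the shoe nearly aligned with the image columns, with the screw at (400,262). The shelf edge runs from (163,177) to (474,174), and the hood front is at about row 375. I'll enlarge around the shoe to get its yaw.

```bash
python3 - <<'E'
import cv2,pickle
a=pickle.load(open("wrist.pkl","rb"))["pixels"][110:260,85:325]
cv2.imwrite("pics/w1c.png",cv2.resize(a,None,fx=3.3333,fy=3.3333,interpolation=cv2.INTER_CUBIC)[:500,:800])
E
```

```text
(no output)
```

View pics/w1c.png

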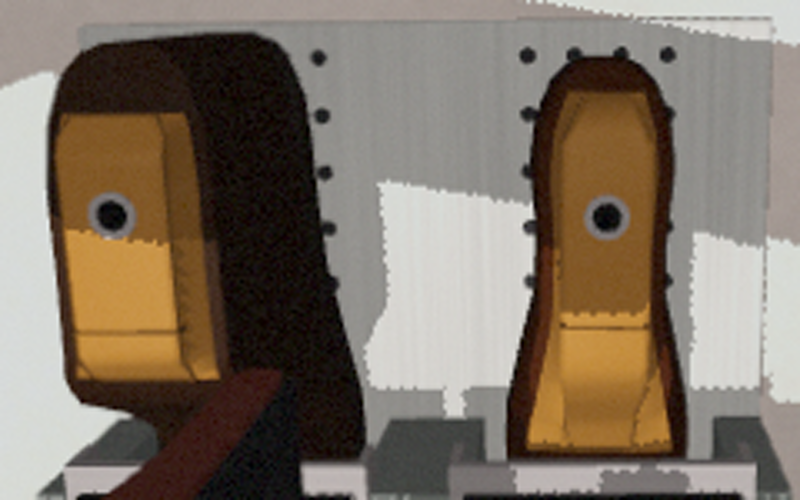

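The screw is at crop (607,217), and the seam ends are at (560,327) and (650,327). The front foot of the wood is at (527 to 672, 450). The shelf corners are at (80,24) and (772,18), and the hood edge is at row 462 from 450 to 755.

```bash
python3 - <<'E'
from h import *
d=pickle.load(open("wrist.pkl","rb"));s=d["s"];H=np.array(d["hand_eye"])
R0=Ro.from_euler("xyz",s["eef_rot"],degrees=True).as_matrix()
def bp(p,z):
    p=(np.array(p,float)+.5)/3.3333-.5+[85,110]
    u=cv2.undistortPoints(p.reshape(1,1,2),K(d),np.array(d["dist_coeffs"]))[0,0]
    r=R0@H[:3,:3]@np.r_[u,1];o=R0@H[:3,3]+s["tool_pos"];return o+r*(z-o[2])/r[2]
P={k:bp(*v) for k,v in dict(screw=((607,217),144),seamL=((560,327),144),seamR=((650,327),144),foot=((599.5,450),86),footL=((527,450),86),footR=((672,450),86),shL=((80,24),20),shR=((772,18),20),hL=((450,462),110),hR=((755,462),110),hLL=((65,462),110)).items()}
for k,v in P.items(): print(k,v.round(1))
ang=lambda a,b:np.degrees(np.arctan2(*(b-a)[1::-1])).round(2)
sm=(P["seamL"]+P["seamR"])/2
print("shoe yaw",ang(P["screw"],sm),ang(P["screw"],P["foot"]),"seamdir-90",ang(P["seamL"],P["seamR"])-90)
print("cond",ang(P["shL"],P["shR"])-90,np.linalg.norm(P["shR"]-P["shL"]),ang(P["hLL"],P["hR"])-90)
yaw=np.radians(ang(P["shL"],P["shR"])-90);c,sn=np.cos(yaw),np.sin(yaw);m=(P["shL"]+P["shR"])/2+180*np.array([c,sn,0])
print("cond origin",m)
for k,v in {**P,"seam":sm}.items():
    q=v-m;print(k,round(c*q[0]+sn*q[1],1),round(-sn*q[0]+c*q[1],1))
E
```

```text
screw [ 646.7 -214.9  144. ]
seamL [ 619.9 -246.   144. ]
seamR [ 648.8 -255.5  144. ]
foot [ 612.1 -316.5   86. ]
footL [ 584.2 -307.3   86. ]
footR [ 639.9 -325.7   86. ]
shL [452.4 -86.9  20. ]
shR [ 735.3 -178.7   20. ]
hL [ 558.9 -293.5  110. ]
hR [ 669.9 -330.1  110. ]
hLL [ 416.2 -247.4  110. ]
shoe yaw -108.93 -108.82 seamdir-90 -108.23
cond -107.97 297.398874735394 -108.03999999999999
cond origin [ 538.30739679 -304.00428492   20.        ]
screw -118.2 75.6
seamL -80.4 59.7
seamR -80.2 90.2
foot -10.9 74.0
footL -11.0 44.6
footR -10.7 103.4
shL -180.0 -148.7
shR -180.0 148.7
hL -16.3 16.3
hR -15.8 133.2
hLL -16.1 -133.6
seam -80.3 75.0
```

```bash
python3 - <<'E'
from h import *
from station import *
s=observe()
for z in (200,110): print(rel(s,[642.5,-226,z],Ro.from_euler("xyz",[180,0,71.3],degrees=True)))
E
```

```text
(array([-0.05, -0.04,  0.52]), array([-0.0171,  0.0086,  0.1423]))
(array([-0.05, -0.04,  0.52]), array([-0.0172,  0.0087,  0.2323]))
```

Emit:
{"method": "play_rows", "body": {"series": [[[0, 0, 0.5], [-0.01, 0.005, 0.04], -1], [[0, 0, 0.5], [-0.017, 0.0087, 0.08], -1], [[0, 0, 0.5], [-0.017, 0.0087, 0.12], -1], [[0, 0, 0.5], [-0.017, 0.0087, 0.15], -1], [[0, 0, 0.5], [-0.017, 0.0087, 0.175], -1], [[0, 0, 0.5], [-0.017, 0.0087, 0.195], -1], [[0, 0, 0.5], [-0.017, 0.0087, 0.21], -1], [[0, 0, 0.5], [-0.017, 0.0087, 0.21], -1]]}}

```text
clock: 3.4
tool_pos: [642.0, -224.8, 130.8]
eef_rot: [-179.8, -0.0, 71.4]
force: [0.0, -0.5, 0.4]
opening: 87.6
gripper_force: 0.0
```

```bash
python3 - <<'E'
from h import *
from station import *
s=observe();print(s["tool_pos"],s["eef_rot"],s["qpos"].round(1),s["force"])
print(rel(s,[642.5,-226,110],Ro.from_euler("xyz",[180,0,71.3],degrees=True)))
d=get_image("side");cv2.imwrite("pics/s2.png",cv2.resize(d["pixels"][190:340,100:300],None,fx=4,fy=4,interpolation=cv2.INTER_CUBIC))
E
```

```text
[ 641.95115808 -224.82170826  130.82746541] [-1.79800014e+02 -3.94927904e-02  7.13899698e+01] [ -9.8  37.4  35.8  94.5 -25.3  56.5  16. ] [ 0.04251083 -0.46389848  0.3857893 ]
(array([-0.2 , -0.04,  0.09]), array([-0.001 ,  0.001 ,  0.0208]))
```

View pics/s2.png

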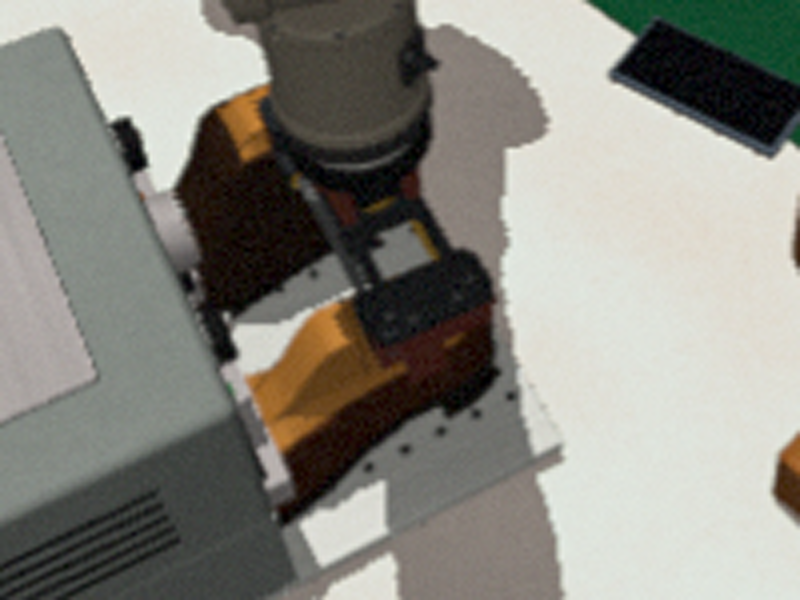

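The fingers straddle the block and clear the boot and the leather. I'll lower 20 mm and close.

Emit:
{"method": "play_rows", "body": {"series": [[[-0.2, 0, 0], [-0.001, 0.001, 0.01], -1], [[-0.2, 0, 0], [-0.001, 0.001, 0.02], -1], [[-0.2, 0, 0], [-0.001, 0.001, 0.02], -1], [[-0.2, 0, 0], [-0.001, 0.001, 0.02], 1], [[-0.2, 0, 0], [-0.001, 0.001, 0.02], 1], [[-0.2, 0, 0], [-0.001, 0.001, 0.02], 1], [[-0.2, 0, 0], [-0.001, 0.001, 0.02], 1], [[-0.2, 0, 0], [-0.001, 0.001, 0.02], 1]], "squeeze": 40}}

```text
clock: 4.25
tool_pos: [643.6, -228.4, 112.8]
eef_rot: [179.8, -0.0, 71.3]
force: [-0.7, -0.1, -0.1]
opening: 50.7
gripper_force: 0.0
```

Emit:
{"method": "play_rows", "body": {"series": [[[0, 0, 0], [0, 0, 0], 1], [[0, 0, 0], [0, 0, 0], 1], [[0, 0, 0], [0, 0, 0], 1], [[0, 0, 0], [0, 0, 0], 1], [[0, 0, 0], [0, 0, 0], 1], [[0, 0, 0], [0, 0, -0.002], 1], [[0, 0, 0], [0, 0, -0.004], 1], [[0, 0, 0], [0, 0, -0.004], 1]], "squeeze": 40}}

```text
clock: 5.05
tool_pos: [643.4, -228.3, 116.5]
eef_rot: [179.8, -0.0, 71.3]
force: [-0.2, -0.2, -4.2]
opening: 30.0
gripper_force: 39.9
```

Gripped at 30 mm opening, and a 4 N load shows the shoe is lifted. Next I draw it straight back.

Emit:
{"method": "play_rows", "body": {"series": [[[0, 0, 0], [0.008, 0, 0], 1], [[0, 0, 0], [0.02, 0, 0], 1], [[0, 0, 0], [0.035, 0, 0], 1], [[0, 0, 0], [0.05, -0.001, 0], 1], [[0, 0, 0], [0.065, -0.001, 0], 1], [[0, 0, 0], [0.08, -0.001, 0], 1], [[0, 0, 0], [0.095, -0.001, 0], 1], [[0, 0, 0], [0.11, -0.001, 0], 1]]}}

```text
clock: 5.85
tool_pos: [678.3, -122.5, 116.6]
eef_rot: [179.8, -0.0, 71.3]
force: [-0.5, -0.7, -4.5]
opening: 29.9
gripper_force: 39.9
```

Emit:
{"method": "play_rows", "body": {"series": [[[0, 0, 0], [0.015, 0, 0], 1], [[0, 0, 0], [0.03, 0, 0], 1], [[0, 0, 0], [0.04, 0, 0], 1], [[0, 0, 0], [0.045, 0, 0], 1], [[0, 0, 0], [0.045, 0, -0.02], 1], [[0, 0, 0], [0.045, 0, -0.05], 1], [[0, 0, 0], [0.045, 0, -0.09], 1], [[0, 0, 0], [0.045, 0, -0.13], 1]]}}

```text
clock: 6.65
tool_pos: [691.2, -82.0, 247.7]
eef_rot: [179.8, 0.1, 71.2]
force: [0.2, 0.9, -4.7]
opening: 29.5
gripper_force: 40.0
```

```bash
python3 - <<'E'
from h import *
from station import *
s=observe();print(s["tool_pos"],s["eef_rot"],s["qpos"].round(1),s["force"],s["opening"],s["gripper_force"])
d=get_image("side");cv2.imwrite("pics/s3.png",d["pixels"])
e=50
x=np.array([-np.cos(np.radians(e)),0,-np.sin(np.radians(e))]);y=np.array([0,1,0])
R=Ro.from_matrix(np.c_[x,y,np.cross(x,y)])
print(R.as_euler("xyz",degrees=True),R.as_matrix()[:,2])
print(rel(s,[650,0,380],R))
E
```

```text
[691.21393152 -81.95295927 247.70668426] [1.79848429e+02 5.35178478e-02 7.11935722e+01] [-24.   32.6  39.6  86.3 -21.6  68.7   0.1] [ 0.16879141  0.91301758 -4.73845003] 29.509677495466406 39.972699880599976
[180.  50. 180.] [ 0.76604444  0.         -0.64278761]
(array([ -46.99,  -33.51, -100.9 ]), array([ 0.0642, -0.0651, -0.1325]))
```

View pics/s3.png

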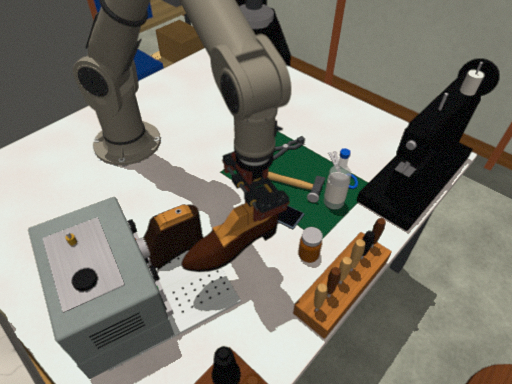

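The shoe is out of the hood, level and clear. Next I lift it and yaw it to face the person.

Emit:
{"method": "play_rows", "body": {"series": [[[0, 0, -4], [0.003, -0.01, -0.03], 1], [[0, 0, -11], [0.005, -0.02, -0.065], 1], [[0, 0, -18], [0.008, -0.035, -0.1], 1], [[0, 0, -25], [0.011, -0.05, -0.13], 1], [[0, 0, -32], [0.014, -0.065, -0.15], 1], [[0, 0, -39], [0.017, -0.075, -0.165], 1], [[0, 0, -46], [0.017, -0.081, -0.172], 1], [[0, 0, -53], [0.017, -0.081, -0.172], 1]]}}

```text
clock: 7.5
tool_pos: [619.6, -39.6, 419.9]
eef_rot: [179.8, 0.2, 124.5]
force: [-0.3, -0.0, -4.5]
opening: 30.0
gripper_force: 40.0
```

Emit:
{"method": "play_rows", "body": {"series": [[[0, 0, -7], [0, 0, 0], 1], [[0, 0, -14], [0, 0, 0], 1], [[0, 0, -21], [0, 0, 0], 1], [[0, 0, -28], [0, 0, 0], 1], [[0, 0, -35], [0, 0, 0], 1], [[0, 0, -42], [0, 0, 0], 1], [[0, 0, -49], [0, 0, 0], 1], [[0, 0, -55], [0, 0, 0], 1]]}}

```text
clock: 8.3
tool_pos: [619.5, -40.1, 417.9]
eef_rot: [-179.9, 0.1, 179.4]
force: [-0.0, 0.6, -4.9]
opening: 30.0
gripper_force: 40.0
```

```bash
python3 - <<'E'
from h import *
from station import *
s=observe();print(s["tool_pos"],s["eef_rot"],s["qpos"].round(1),s["force"],s["opening"],s["gripper_force"])
print(rel(s,[620,-20,430],Ro.from_euler("xyz",[180,50,180],degrees=True)))
E
```

```text
[619.54281113 -40.10147008 417.90666754] [-1.79901125e+02  1.33698773e-01  1.79436236e+02] [-19.3  16.1  22.9  82.1  -6.2  82.9  93. ] [-1.45934893e-03  6.41894758e-01 -4.88264269e+00] 29.95495698748808 39.9844229221344
(array([ -0.34, -49.87,  -0.48]), array([-0.0003,  0.0201, -0.0121]))
```

Now I tip the toe up by 50°, about the tool's y axis.

Emit:
{"method": "play_rows", "body": {"series": [[[0, -4, 0], [0, 0, 0], 1], [[0, -10, 0], [0, 0, 0], 1], [[0, -17, 0], [0, 0, 0], 1], [[0, -24, -0.3], [0, 0, 0], 1], [[0, -31, -0.5], [0, 0, 0], 1], [[0, -38, -0.5], [0, 0, 0], 1], [[0, -45, -0.5], [0, 0, 0], 1], [[0, -50, -0.5], [0, 0, 0], 1]]}}

```text
clock: 9.1
tool_pos: [617.6, -40.1, 416.7]
eef_rot: [-179.7, 50.2, 179.9]
force: [0.6, -1.4, -4.3]
opening: 29.8
gripper_force: 40.0
```

Emit:
{"method": "play_rows", "body": {"series": [[[0, 0, 0], [0, 0, 0], 1], [[0, 0, 0], [0, 0, 0], 1], [[0, 0, 0], [0, 0, 0], 1], [[0, 0, 0], [0, 0, 0], 1], [[0, 0, 0], [0, 0, 0], 1], [[0, 0, 0], [0, 0, 0], 1], [[0, 0, 0], [0, 0, 0], 1], [[0, 0, 0], [0, 0, 0], 1]]}}

```text
clock: 9.9
tool_pos: [620.1, -38.8, 418.3]
eef_rot: [-179.6, 50.2, -180.0]
force: [0.2, 0.7, -3.9]
opening: 29.6
gripper_force: 40.0
```

```bash
python3 - <<'E'
from h import *
from station import *
s=observe();print(s["clock"],s["tool_pos"],s["eef_rot"],s["qpos"].round(1),s["joint_velocities"].round(1),s["force"],s["opening"],s["gripper_force"])
R=Ro.from_euler("xyz",s["eef_rot"],degrees=True)
for n,p in(("toe",(180,-93)),("heel",(-66,-105))): # tool: x=-sx, z=-sz, grip ~ local z 109, x 2
    print(n,s["tool_pos"]+R.apply([-(p[0]-2),0,-18.7-(p[1]-4)]))
d=get_image("side");cv2.imwrite("pics/s4.png",d["pixels"])
E
```

```text
9.9 [620.08023497 -38.8205381  418.27494749] [-179.58107253   50.17191598 -179.96344101] [-19.3  -9.2  13.4 122.3  21.5  17.6  67.2] [ 0.2 -0.2  0.   0.   0.1 -0.1 -0.1] [ 0.2447489   0.67212854 -3.91330559] 29.551672191574976 39.9921977519989
toe [794.21752731 -39.28192376 504.82482063]
heel [645.87339725 -39.46431761 308.21865132]
```

View pics/s4.png

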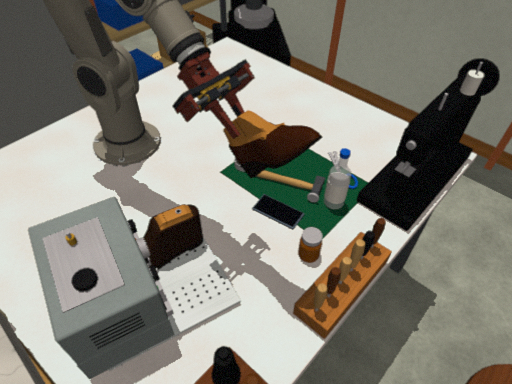

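The shoe is held toe-up over the bench and clear of everything, with the toe at about (320,133) and the heel at about (238,165). I'll check for slip against the predicted pixels, then hand in if they agree.

```bash
python3 - <<'E'
from h import *
from station import *
p=proj("side",[[794.2,-39.3,504.8],[645.9,-39.5,308.2]]);print(p)
if np.abs(p[0]-[320,133]).max()<14: print(sign_off())
E
```

```text
[[313.79296537 137.37044751]
 [251.51179835 175.25247743]]
the job is handed in; nothing more can be done
None
```

The shoe is out of the conditioner and held up still by its bare wooden last, toe tipped up about 50° with the sole towards you. I calculate the heel at about 308 mm and the toe at about 505 mm above the bench. The last picture shows it touching nothing but the fingers, and the job is handed in, but no verdict came back.

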